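# Set the spray gun's air cap to its marks and open the air cock

## Robot

A 7-joint arm with a two-finger parallel gripper is mounted at the origin on a cart in front of the work surface, level with it; the furniture and walls round the work are solid. World frame = base frame: x ahead of the robot, y to its left, z up, the work surface at z = 0. Lengths are in m, angles in rad, forces in N, time in s.
With the tool pointing down it reaches from about 0.4 to 0.875 m from the base axis. Payload 19.3 kg.
Tool frame: the origin (TCP) lies midway between the tips of the shut fingers; the grasp point (between the pads) lies 19 mm behind it (bot.pinch_z is the distance from the TCP to the grasp point, in m); z points along the fingers, y is the direction in which the jaws open and shut (so a half turn about z gives the same grasp; the last joint's range is limited). The gripper opens to 85 mm and grips with 20 to 120 N. Pads are 22 mm wide; open, the fingers measure 114 mm over their backs; the gripper's body (76 mm by 85 mm) begins 54 mm behind the grasp point. The pads swing forward as they close: fully open they stand 13 mm farther back than shut.
Start: joints at [1.071, 0.521, -0.036, 1.599, 0.021, 1.021, -0.113], TCP at [0.26, -0.568, 0.231] pointing down, gripper open.
Joint ranges: [-2.91, 2.91], [-0.3, 2.13], [-1.5, 1.42], [0.17, 2.43], [-1.26, 4.41], [0.16, 1.93], [-2.52, 2.52]. Speed limits (rad/s): [1.89, 1.89, 2.39, 2.39, 3.01, 3.01, 3.01].

## Interface

Orientations are given as [roll, pitch, yaw] about the fixed x, y, z axes, in that order (R = Rz(yaw) Ry(pitch) Rx(roll)).
In Python, from workcell import bot gives the robot as it stands. The module is installed in compiled form; this text tells all that it offers.
- The arm moves only by the tool move_arm, never from a script. Its argument "moves" is text: rows parted by semicolons, each of 4 numbers parted by spaces: the shift along the tool's x, y, z in mm, then the turn about the tool's z in rad. In form: dx dy dz yaw; .... A call has exactly 10 rows; each row is the pose to reach, as a shift and turn from the pose commanded when the call began, along the tool's axes at that moment; what a row does not reach only later rows make up. A row lasts 1/12 s, in which the tool goes at most 41.7 mm and 7.16 degrees, less where a joint would pass 70% of its speed; a pose out of reach is approached as far as the arm can. A call with a gripper value outside its range is refused whole. "grip" is the opening, from 0 (shut) to 1 (fully open), set as the call begins (left out, the last holds). The fingers move at their own pace and stop on an object; "grip_force" is the grip in N (left out, the last holds). Time passes only in rows, so rows that repeat a pose let the fingers close, or fill a call up. It gives the time, the measured TCP pose, the force and the opening at its end, in the units of the state.
- bot.observe(): the state, without advancing time (a new reading comes with each control period).
- bot.grab_frame(name): name is "scene" or "top" or "wrist"; returns a dict with "frame" (480x640x3 uint8, red, green, blue), "z_map" (480x640 float32, m along the optical axis (not along the pixel's ray), 0 where there is no reading), "K" (3x3 intrinsics, pixels), "eye" and "attitude" of the camera in the world. Camera axes: x right, y up, looking along -z (the intrinsics and any distortion apply to the point x, -y, -z); pixel columns grow to the right and rows downward; lengths in m; the calibration is good to about 2 mm. A picture is of the moment at which its call begins.
- bot.job_done(): hands the job in, once; it reports no verdict.
Trained networks look in a picture, given as the dict that the camera call returned (one of the last four; its "shot" number tells which), for a name from the list of things; names that differ only in an ending like _2 or _b are one class to them, and where a whole thing is asked for, a point or a joint stands for the part that bears it (a point fixed in the world has none). Each returns a list of dicts, best first, with "conf" (0 to 1); they miss things now and then, are a little off and sometimes report something else, mostly with a low value. They report only what shows in the picture. A call takes as long as a camera call.
- bot.search_frame(picture, label): "at" ([column, row] in pixels, amid what is visible of it).
- bot.pinpoint(picture, label): "at" ([column, row] in pixels: a listed point, or the origin of a listed thing).
The state is a dict: "clock": time; "qpos": joint angles; "qd": joint speeds; "joint_efforts": joint torques, N m; "position": TCP position; "tool_rot": TCP orientation; "force": force on the tool from outside, world axes, zero at the start; "moment": the same for the moment, N m; "grip_width": finger opening in m.
Only numpy, scipy, OpenCV 4.12 (cv2) and the standard library are available. Lean on these libraries where they do the work, as an engineer would, in place of code of your own. Each camera call takes 0.05 s, during which the arm holds its last target. There are 200 camera calls.

## Task

Set up the spray gun that is held nose up on the grey stand. With the air still off, turn its brass air cap until the two red horns line up with the two white marks on the black collar (either horn on either mark), then turn the yellow wing of the air cock anticlockwise, seen from above, all the way to its stop, so that it lies along the gun. Leave the cap on its marks and let the paint tin, the mixing cup and the pigment pot stand where they are.

Things in the scene. Friction and masses are not known exactly. Their poses are not given: they have to be found in the camera images.
- gun_stand: Fixed stand: grey base plate 90 (x) x 230 (y) x 10 mm with a spray gun on blue clamps, never moves. Origin: centre of the plate's underside, on the table. Its y axis runs along the gun, from the air cock (y = -75 mm) to the gun's nose (y = +65 mm), which points straight up; the gun's handle between them is a 24 mm bar, top at z = 74 mm.
- cap_mark (a point): Centre of the top of the black collar (68 mm across, top 95 mm above the table) under the air cap, on the cap's axis. Its x axis runs through the two white marks on the collar, which lie at x = +-23 to 34 mm.
- cap_grip (a point): Point on the air cap's upright axis at the height to grip, 119 mm above the table; turns with the cap. The cap is a knurled brass ring 42 mm across, side upright from 97 to 121 mm above the table, grippable at any yaw; on top two red horns (8 to 17 mm from the axis, 8 mm wide, tops 136 mm above the table) face each other across the axis, along this point's x axis.
- air_cap (a joint): Angle of the air cap about its axis, rad, growing anticlockwise seen from above; it turns freely past a half turn either way. The horns are on the marks at 0 and at each half turn from it (..., -3.14, 0, 3.14, ...). Stiff by about 0.12 N m.
- cock_grip (a point): Point on the vertical axis of the air cock's wing, 115 mm above the table, the height to grip; turns with the wing. The yellow wing is an upright bar 58 mm long, 12 mm thick and 30 mm high (from 93 to 123 mm above the table), its length 0.07 rad anticlockwise of this point's x axis.
- air_cock (a joint): Angle of the air cock's wing, rad: 0 = off, wing across the gun; grows anticlockwise seen from above to 1.5 = on, at its stop, wing along the gun. Stiff by about 0.18 N m, keeps the angle it is left at.
- paint_tin: Lidded paint tin, 68 mm round, 77 mm high, one of three vessels standing along the front edge of the table, in any order; origin at the centre of its underside. A bystander.
- mixing_cup: White plastic mixing cup with ochre foot, 70 mm round, 82 mm high, one of three vessels standing along the front edge of the table, in any order; origin at the centre of its underside. A bystander.
- pigment_pot: Dark pigment pot, 63 mm round, 70 mm high, one of three vessels standing along the front edge of the table, in any order; origin at the centre of its underside. A bystander.

How it is judged:
By the outcome, as a careful person would: the job done as asked, in the order asked, and still so for the second after the job is handed in, with the robot touching nothing.
It also fails if it takes over 58 s, if anything falls off the work surface, if the arm or the gripper's body presses on something with over 40 N, if the wrist force passes 120 N, or if a joint passes its speed limit or range.

## Working session

There is one attempt and no reset: what is moved stays moved. The work goes in short steps, Python scripts to look and compute and a tool call to move; the robot and the scene stay as the last step left them, time stands still between calls to the robot, and variables do not carry over. Pictures are saved under pics/ and viewed, about 8 in all and at most 12, crops included, and the job is handed in when it is done.

Besides the shell and the picture viewer there is one more tool, called after ">>>" as name(argument=value, ...), one argument or row to a line, values as JSON. move_arm: Moves the arm, as the interface text tells. Its arguments: {"type":"object","properties":{"moves":{"type":"string"},"grip":{"type":"number"},"grip_force":{"type":"number"}},"required":["moves"]}

```bash
mkdir -p pics; cat > h.py <<'E'
import numpy as np, cv2
from workcell import bot
from scipy.spatial.transform import Rotation as R
def rot(a):
    a=np.array(a,float)
    return a if a.shape==(3,3) else (R.from_quat(a).as_matrix() if a.size==4 else R.from_euler('xyz',a).as_matrix())
def ray(p,at):
    d=np.linalg.inv(p['K'])@[at[0],at[1],1.]
    return rot(p['attitude'])@(d*[1,-1,-1])
def atz(p,at,z):
    d=ray(p,at);e=np.array(p['eye']);return e+d*(z-e[2])/d[2]
def proj(p,w):
    c=rot(p['attitude']).T@(np.array(w)-p['eye']);c=c*[1,-1,-1];q=np.array(p['K'])@c;return q[:2]/q[2]
def cloud(p):
    z=p['z_map'];v,u=np.mgrid[:480,:640];K=np.array(p['K'])
    c=np.stack([(u-K[0,2])/K[0,0]*z,-(v-K[1,2])/K[1,1]*z,-z],-1)
    return c@rot(p['attitude']).T+p['eye']
E
python3 - <<'E'
from h import *
s=bot.observe();print({k:np.round(v,3).tolist() for k,v in s.items()})
ims=[]
for n in ['scene','top']:
    p=bot.grab_frame(n);ims.append(p['frame']);print(n,p['eye'],p['attitude'],p['K'],p.keys())
    for l,z in [('gun_stand',0),('cap_mark',.095),('cap_grip',.119),('cock_grip',.115),('paint_tin',0),('mixing_cup',0),('pigment_pot',0)]:
        for d in bot.pinpoint(p,l)[:2]: print(l,d['conf'],np.round(d['at'],1),atz(p,d['at'],z).round(3))
    cv2.imwrite(f'pics/{n}.png',p['frame'][...,::-1])
E
```

```text
{'clock': 0.0, 'qpos': [1.071, 0.522, -0.036, 1.6, 0.021, 1.021, -0.113], 'qd': [-0.0, 0.002, 0.0, -0.0, -0.001, -0.002, -0.001], 'joint_efforts': [-0.002, -92.711, 1.979, -36.994, 0.018, 0.008, 0.0], 'position': [0.26, -0.568, 0.231], 'tool_rot': [-3.14, 0.0, 0.43], 'force': [0.539, -0.389, -0.069], 'moment': [0.017, 0.028, 0.03], 'grip_width': 0.085}
scene [-0.26369168  0.52740238  0.52415175] [ 1.11905341 -0.0084061  -2.05070492] [[601.82000352   0.         305.24982262]
 [  0.         601.82000352 241.11951903]
 [  0.           0.           1.        ]] dict_keys(['frame', 'z_map', 'K', 'eye', 'attitude', 'shot'])
gun_stand 0.7 [371.9 274.1] [ 0.519 -0.02   0.   ]
cap_mark 0.77 [349. 237.] [0.501 0.044 0.095]
cap_grip 0.85 [351.2 222.7] [0.503 0.039 0.119]
cock_grip 0.78 [401.7 199.4] [ 0.559 -0.103  0.115]
paint_tin 0.84 [210.3 374.1] [0.381 0.333 0.   ]
pigment_pot 0.64 [304.9 344.9] [0.382 0.187 0.   ]
top [0.402439   0.11963993 0.95963485] [ 0.07856542  0.02004189 -1.57048649] [[515.85051486   0.         334.09752373]
 [  0.         515.85051486 236.56125628]
 [  0.           0.           1.        ]] dict_keys(['frame', 'z_map', 'K', 'eye', 'attitude', 'shot'])
gun_stand 0.85 [422.  212.8] [ 0.522 -0.025  0.   ]
cap_mark 0.73 [390.9 217. ] [0.503 0.041 0.095]
cap_mark 0.19 [231.4 290.7] [0.38  0.309 0.095]
cap_grip 0.67 [391.8 214.6] [0.505 0.042 0.119]
cock_grip 0.63 [472.6 191.3] [ 0.543 -0.091  0.115]
paint_tin 0.91 [231.6 291.3] [0.376 0.329 0.   ]
mixing_cup 0.7 [337.6 290.9] [0.377 0.132 0.   ]
pigment_pot 0.93 [306.6 290.5] [0.378 0.19  0.   ]
```

View pics/top.png

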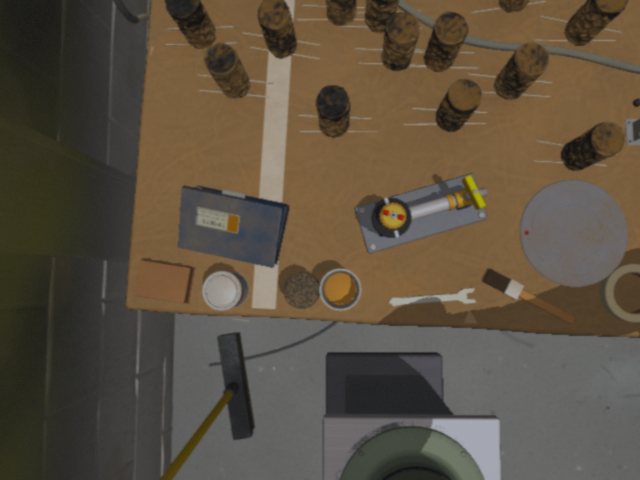

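View pics/scene.png

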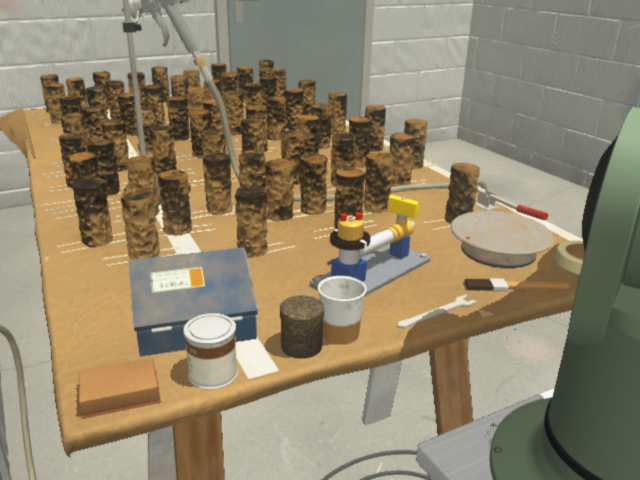

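Top view: the gun stand is at about (422,212), the cap with its red horns at (392,215) and the yellow wing at (475,192). The cup, pot and tin stand along the front at rows ~290. The scene view agrees. Next I go above the cap.

>>> move_arm(
  moves="15 -14 -5 0; 40 -38 -15 0; 68 -64 -25 0; 97 -92 -30 0; 126 -119 -30 0; 155 -147 -30 0; 184 -174 -30 0; 213 -202 -30 0; 242 -229 -30 0; 271 -257 -30 0",
  grip=1,
)

```text
clock: 1.63
position: [0.4, -0.2199, 0.2616]
tool_rot: [3.141, -0.0, 0.43]
force: [1.5, -0.5, 0.2]
grip_width: 0.0851
```

>>> move_arm(
  moves="29 -27 0 0; 58 -55 0 0; 87 -82 0 0; 116 -110 0 0; 145 -137 0 0; 170 -161 0 0; 190 -180 0 0; 202 -190 0 0; 206 -194 0 0; 206 -194 0 0",
)

```text
clock: 2.47
position: [0.5062, 0.0416, 0.2612]
tool_rot: [-3.141, 0.0, 0.432]
force: [-0.1, 0.1, -0.2]
grip_width: 0.0852
```

```bash
cat > look.py <<'E'
from h import *
import sys
s=bot.observe();print(s['clock'],np.round(s['position'],4),np.round(s['tool_rot'],3),s['grip_width'],np.round(s['force'],1),np.round(s['qpos'],2))
p=bot.grab_frame('wrist');print(np.round(p['eye'],3),np.round(p['attitude'],3))
for l,z in [('cap_mark',.095),('cap_grip',.119),('cock_grip',.115),('gun_stand',0)]:
    for d in bot.pinpoint(p,l)[:1]: print(l,round(d['conf'],2),np.round(d['at'],1),atz(p,d['at'],z).round(4))
cv2.imwrite(f'pics/{sys.argv[1]}.png',p['frame'][...,::-1])
np.savez('last.npz',**{k:p[k] for k in ['frame','z_map','K','eye','attitude']})
E
python3 look.py w1
```

```text
2.4667 [0.5062 0.0416 0.2612] [-3.141  0.     0.432] 0.08515881633422956 [-0.1  0.1 -0.2] [ 0.08  0.32 -0.35  1.85  0.13  0.99 -1.46]
[0.568 0.069 0.404] [-2.69e-01  1.00e-03 -1.14e+00]
cap_mark 0.63 [318.7 223.8] [0.504  0.0442 0.095 ]
cap_grip 0.58 [319.8 230.2] [0.5043 0.043  0.119 ]
cock_grip 0.69 [480. 251.] [ 0.5453 -0.0939  0.115 ]
gun_stand 0.94 [378.  214.7] [ 0.5241 -0.0237  0.    ]
```

View pics/w1.png

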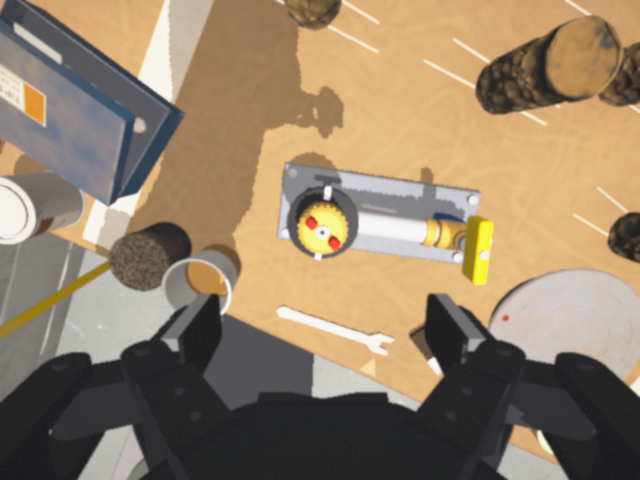

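The wrist view shows the cap at (323,230), its red horns at about (312,223) and (335,242), the white marks at (327,193) and (318,256), and the wing at (479,250). Now I measure them.

```bash
cat > meas.py <<'E'
from h import *
p=dict(np.load('last.npz'));f=p['frame'];hsv=cv2.cvtColor(f,cv2.COLOR_RGB2HSV)
cap=np.array([.5043,.043]);cock=np.array([.5455,-.0945])
def blobs(m,z,ctr,rad,amin=8):
    n,l,st,c=cv2.connectedComponentsWithStats(m.astype('uint8'))
    o=[]
    for i in range(1,n):
        w=atz(p,c[i],z)[:2]
        if st[i,4]>=amin and np.linalg.norm(w-ctr)<rad: o.append(w);print('  ',c[i].round(1),st[i,4],w.round(4),np.linalg.norm(w-ctr).round(4))
    return o
def ang(o):
    d=o[0]-o[1];print(' mid',((o[0]+o[1])/2).round(4),'len',np.linalg.norm(d).round(4),'ang',np.arctan2(d[1],d[0])%np.pi)
H,S,V=cv2.split(hsv)
print('horns');o=blobs(((H<6)|(H>174))&(S>170)&(V>90),.136,cap,.03)
if len(o)>=2: ang(o)
print('marks');o=blobs((S<60)&(V>150),.095,cap,.045)
print('wing');m=((H>25)&(H<33)&(S>150)&(V>120)).astype('uint8')
for zz in(.123,):
    n,l,st,c=cv2.connectedComponentsWithStats(m)
    for i in range(1,n):
        w=atz(p,c[i],zz)[:2]
        if st[i,4]>150 and np.linalg.norm(w-cock)<.04:
            P=cloud(p)[l==i];P=P[(P[:,2]>.117)&(P[:,2]<.13)]
            if len(P)<20: print('nodepth');continue
            (cx,cy),(a,b),t=cv2.minAreaRect(P[:,:2].astype('float32')*1000);r=cv2.boxPoints(((cx,cy),(a,b),t))
            e=max([r[1]-r[0],r[2]-r[1]],key=np.linalg.norm);print('  wing',cx,cy,a,b,'ang',np.arctan2(e[1],e[0])%np.pi,len(P),np.median(P[:,2]))
E
python3 meas.py
```

```text
horns
   [311.2 222.7] 75 [0.5109 0.0534] 0.0123
   [333.7 243. ] 80 [0.5031 0.0298] 0.0132
 mid [0.507  0.0416] len 0.0248 ang 1.2511580744989637
marks
   [327.3 192.2] 99 [0.5338 0.0492] 0.0301
   [283.3 218.2] 421 [0.4952 0.076 ] 0.0342
   [322.5 232.2] 154 [0.4982 0.0376] 0.0082
   [317.6 256. ] 51 [0.475  0.0322] 0.0312
wing
  wing 544.9258422851562 -92.85124969482422 56.92537307739258 11.550858497619629 ang 0.4306484 700 0.12294943957944796
```

Check: marks ~32 mm from the axis at 0.28 rad, nose to cock 140 mm, wing 57x11.6 mm at z 123. All match. The horns are at 1.25 rad, so the cap needs about -0.97 rad (clockwise). I wind the wrist anticlockwise first, then lower.

>>> move_arm(
  moves="0 0 5 -0.1; -1 0 15 -0.21; -1 0 35 -0.32; -1 0 55 -0.43; -1 0 75 -0.54; -1 0 95 -0.65; -1 0 112 -0.76; -1 0 125 -0.87; -1 0 132 -0.87; -1 0 135 -0.87",
  grip=1,
)

```text
clock: 3.55
position: [0.5048, 0.0394, 0.1255]
tool_rot: [-3.14, 0.0, 1.295]
force: [0.3, -0.3, 0.6]
grip_width: 0.0851
```

>>> move_arm(
  moves="0 0 5 0; 0 0 12 0; 0 0 20 0; 0 0 25 0; 0 0 26 0; 0 0 26 0; 0 0 26 0; 0 0 26 0; 0 0 26 0; 0 0 26 0",
)

```text
clock: 4.38
position: [0.5053, 0.0402, 0.1005]
tool_rot: [3.141, -0.0, 1.3]
force: [-0.5, -0.2, 1.3]
grip_width: 0.0855
```

>>> move_arm(
  moves="0 0 0 0; 0 0 0 0; 0 0 0 0; 0 0 0 0; 0 0 0 0; 0 0 0 0; 0 0 0 0; 0 0 0 0; 0 0 0 0; 0 0 0 0",
  grip=0,
  grip_force=50,
)

```text
clock: 5.22
position: [0.5044, 0.0404, 0.1006]
tool_rot: [-3.14, 0.001, 1.3]
force: [-8.0, 1.1, 14.7]
grip_width: 0.0407
```

>>> move_arm(
  moves="0 0 0 0.06; 0 0 0 0.17; 0 0 0 0.28; 0 0 0 0.39; 0 0 0 0.5; 0 0 0 0.61; 0 0 0 0.72; 0 0 0 0.83; 0 0 0 0.92; 0 0 0 0.97",
)

```text
clock: 6.05
position: [0.5039, 0.0408, 0.1006]
tool_rot: [-3.141, 0.002, 0.325]
force: [-12.5, 3.9, 16.2]
grip_width: 0.0405
```

>>> move_arm(
  moves="0 0 0 0; 0 0 0 0; 0 0 0 0; 0 0 0 0; 0 0 0 0; 0 0 0 0; 0 0 0 0; 0 0 0 0; 0 0 0 0; 0 0 0 0",
  grip=1,
)

```text
clock: 6.88
position: [0.5052, 0.0401, 0.1003]
tool_rot: [-3.142, -0.0, 0.33]
force: [0.1, 0.5, -1.3]
grip_width: 0.0854
```

>>> move_arm(
  moves="0 0 -5 0; 0 0 -15 0; 0 0 -30 0; 0 0 -50 0; 0 0 -70 0; 0 0 -90 0; 0 0 -100 0; 0 0 -105 0; 0 0 -105 0; 0 0 -105 0",
)

```text
clock: 7.72
position: [0.505, 0.0401, 0.2049]
tool_rot: [-3.142, 0.0, 0.33]
force: [0.3, -1.3, -0.5]
grip_width: 0.0854
```

```bash
python3 look.py w2; python3 meas.py; python3 -c "
import cv2;i=cv2.imread('pics/w2.png');cv2.imwrite('pics/w2c.png',cv2.resize(i[100:340,200:520],None,fx=2.5,fy=2.5,interpolation=2))"
```

```text
7.7167 [0.505  0.0401 0.2049] [-3.142  0.     0.33 ] 0.0853980350673932 [ 0.3 -1.3 -0.5] [-0.01  0.38 -0.23  1.93  0.11  0.85 -1.55]
[0.57  0.062 0.347] [-0.269  0.    -1.242]
cap_mark 0.67 [319.6 232.5] [0.5089 0.0435 0.095 ]
cap_grip 0.91 [321.9 247.6] [0.5049 0.0402 0.119 ]
cock_grip 0.73 [516.7 252. ] [ 0.5455 -0.0925  0.115 ]
gun_stand 0.7 [383.7 215. ] [ 0.5251 -0.0201  0.    ]
horns
   [321.7 233. ] 130 [0.5189 0.0451] 0.0148
   [320.1 268.9] 127 [0.4955 0.0382] 0.01
 mid [0.5072 0.0416] len 0.0244 ang 0.2843468462188681
marks
   [322.9 199.3] 144 [0.5337 0.0493] 0.0301
   [276.1 228.7] 359 [0.5011 0.0757] 0.0328
   [321.2 249.8] 221 [0.4963 0.0379] 0.0095
   [319.5 278.5] 28 [0.4734 0.0315] 0.033
wing
  wing 544.7720336914062 -92.87335205078125 57.035667419433594 11.442256927490234 ang 0.42953953 1091 0.12291499472506176
```

View pics/w2c.png

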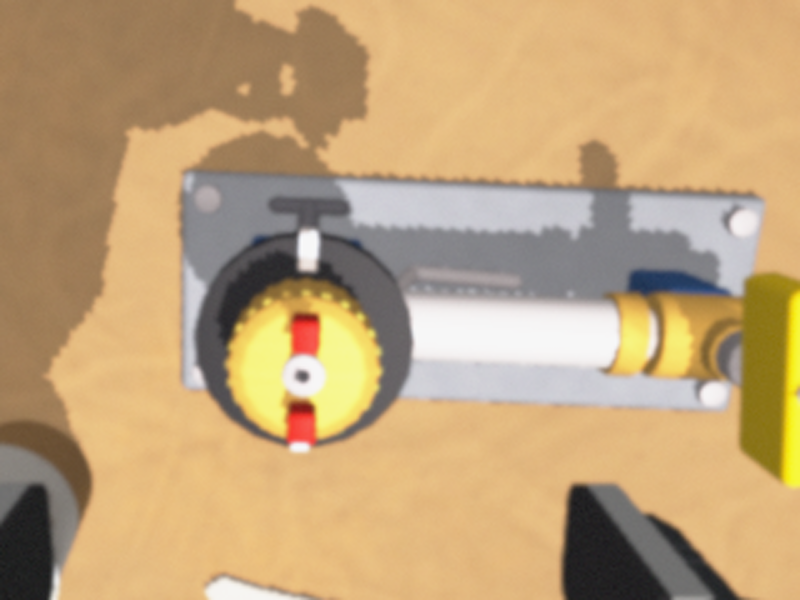

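The crop shows the horns, at (305,333) and (301,425), in line with the marks at (308,250) and (299,447). Numerically that is 0.284 against 0.287 rad. Next is the cock, at (0.545,-0.093) with the wing at 0.43 rad.

>>> move_arm(
  moves="0 12 0 0; -1 35 0 -0.03; -2 65 0 -0.06; -3 95 5 -0.1; -4 118 15 -0.1; -5 132 30 -0.1; -5 139 45 -0.1; -5 139 60 -0.1; -5 139 65 -0.1; -5 139 65 -0.1",
)

```text
clock: 8.8
position: [0.5448, -0.0933, 0.139]
tool_rot: [-3.14, 0.002, 0.43]
force: [0.2, 0.0, 0.2]
grip_width: 0.0856
```

```bash
python3 look.py w3; python3 meas.py
```

```text
8.8 [ 0.5448 -0.0933  0.139 ] [-3.14e+00  2.00e-03  4.30e-01] 0.0856188172473439 [0.2 0.  0.2] [ 0.21  0.53 -0.2   1.87  0.15  0.76 -1.21]
[ 0.607 -0.066  0.281] [-0.271  0.002 -1.142]
cap_mark 0.75 [ 74.4 233.7] [0.5054 0.0421 0.095 ]
cap_grip 0.77 [ 42.9 246.8] [0.5054 0.0409 0.119 ]
cock_grip 0.65 [323.1 283.4] [ 0.544  -0.0944  0.115 ]
gun_stand 0.97 [235.4 217. ] [ 0.5241 -0.0226  0.    ]
horns
   [ 21.7 227. ] 631 [0.5212 0.0401] 0.0172
   [ 26.  278.2] 639 [0.4979 0.0335] 0.0115
 mid [0.5096 0.0368] len 0.0243 ang 0.2753355526358181
marks
   [ 73.5 182.5] 219 [0.5335 0.0494] 0.0299
   [ 26.7 253.9] 78 [0.4822 0.0641] 0.0306
   [ 29.8 244.3] 23 [0.4887 0.0637] 0.0259
   [ 78.6 284. ] 117 [0.4762 0.0326] 0.03
wing
  wing 544.4389038085938 -93.47111511230469 55.44084167480469 10.480844497680664 ang 0.4346684 1709 0.12304766398547409
```

>>> move_arm(
  moves="0 0 5 0; 0 0 13 0; 0 0 22 0; 0 0 31 0; 0 0 38 0; 0 0 42 0; 0 0 43 0; 0 0 43 0; 0 0 43 0; 0 0 43 0",
)

```text
clock: 9.88
position: [0.5457, -0.093, 0.0977]
tool_rot: [3.141, -0.001, 0.43]
force: [-0.7, 0.3, -0.1]
grip_width: 0.0852
```

>>> move_arm(
  moves="0 0 0 0; 0 0 0 0; 0 0 0 0; 0 0 0 0; 0 0 0 0; 0 0 0 0; 0 0 0 0; 0 0 0 0; 0 0 0 0; 0 0 0 0",
  grip=0,
  grip_force=50,
)

```text
clock: 10.72
position: [0.5454, -0.0927, 0.0975]
tool_rot: [-3.141, 0.0, 0.43]
force: [-2.5, 2.4, 4.2]
grip_width: 0.0107
```

>>> move_arm(
  moves="0 0 0 -0.06; 0 0 0 -0.17; 0 0 0 -0.28; 0 0 0 -0.39; 0 0 0 -0.5; 0 0 0 -0.61; 0 0 0 -0.72; 0 0 0 -0.83; 0 0 0 -0.94; 0 0 0 -1.03",
)

```text
clock: 11.55
position: [0.5444, -0.0919, 0.0974]
tool_rot: [-3.139, -0.001, 1.466]
force: [-12.7, 8.4, 12.9]
grip_width: 0.0107
```

```bash
python3 -c "
from h import *
s=bot.observe();print(s['position'],s['tool_rot'],s['force'],s['moment'],s['grip_width'],s['qpos'])"
```

```text
[ 0.54436683 -0.09185417  0.09742506] [-3.13930093e+00 -7.35838459e-04  1.46599580e+00] [-12.6868029    8.36807001  12.94324296] [ 1.69296317  2.48928206 -0.16505218] 0.010697037451666428 [ 0.39180248  0.62549885 -0.46100887  1.88287191  0.40087507  0.72764101
 -0.40290949]
```

>>> move_arm(
  moves="0 0 0 -0.06; 0 0 0 -0.13; 0 0 0 -0.2; 0 0 0 -0.27; 0 0 0 -0.33; 0 0 0 -0.38; 0 0 0 -0.42; 0 0 0 -0.45; 0 0 0 -0.47; 0 0 0 -0.47",
)

```text
clock: 12.38
position: [0.544, -0.0924, 0.0974]
tool_rot: [-3.139, -0.002, 1.93]
force: [-13.9, 5.3, 17.3]
grip_width: 0.0114
```

```bash
python3 -c "
from h import *
s=bot.observe();print(s['position'],s['tool_rot'],s['force'],s['moment'],s['grip_width'],s['qpos'])"
```

```text
[ 0.54398543 -0.09240041  0.09743962] [-3.13898009e+00 -1.51597567e-03  1.93012890e+00] [-13.88985715   5.27752154  17.29148002] [ 0.99196492  2.85631035 -0.97683505] 0.011402498560365255 [ 0.47394976  0.64933713 -0.57872858  1.87873436  0.49757868  0.76408956
 -0.02131877]
```

The moment rose from 0.17 to 0.98 N m, so the wing is at its stop. Release and rise.

>>> move_arm(
  moves="0 0 0 0; 0 0 0 0; 0 0 0 0; 0 0 0 0; 0 0 0 0; 0 0 0 0; 0 0 0 0; 0 0 0 0; 0 0 0 0; 0 0 0 0",
  grip=1,
)

```text
clock: 13.22
position: [0.5455, -0.093, 0.0973]
tool_rot: [3.142, 0.0, 1.93]
force: [-0.5, 0.3, 0.5]
grip_width: 0.0856
```

>>> move_arm(
  moves="0 0 -5 0; 0 0 -15 0; 0 0 -30 0; 0 0 -50 0; 0 0 -75 0; 0 0 -100 0; 0 0 -120 0; 0 0 -128 0; 0 0 -130 0; 0 0 -130 0",
)

```text
clock: 14.05
position: [0.5455, -0.0931, 0.2276]
tool_rot: [3.141, 0.001, 1.93]
force: [0.1, -0.5, -1.1]
grip_width: 0.0854
```

```bash
python3 look.py w4; python3 meas.py
```

```text
14.05 [ 0.5455 -0.0931  0.2276] [3.141e+00 1.000e-03 1.930e+00] 0.0854222339783203 [ 0.1 -0.5 -1.1] [ 0.55  0.48 -0.67  1.77  0.35  1.01  0.1 ]
[ 0.523 -0.03   0.37 ] [-0.269 -0.001  0.358]
cap_mark 0.65 [334.8  40.1] [0.5054 0.0416 0.095 ]
cap_grip 0.91 [336.7  31.7] [0.5064 0.0403 0.119 ]
cock_grip 0.59 [324.1 234.7] [ 0.5471 -0.0916  0.115 ]
gun_stand 0.7 [326.5 139.7] [ 0.5246 -0.0229  0.    ]
horns
   [316.3  22.6] 201 [0.4942 0.0358] 0.0124
   [356.9  25.9] 202 [0.5178 0.0428] 0.0135
 mid [0.506  0.0393] len 0.0246 ang 0.286498006714234
marks
   [336.3  25.9] 192 [0.5032 0.0504] 0.0074
   [294.1  37.5] 144 [0.4775 0.0329] 0.0286
   [374.9  44.1] 135 [0.5334 0.0493] 0.0298
wing
  wing 544.9639892578125 -94.4813232421875 11.126330375671387 54.840702056884766 ang 1.8545432 761 0.12310845449950755
```

View pics/w4.png

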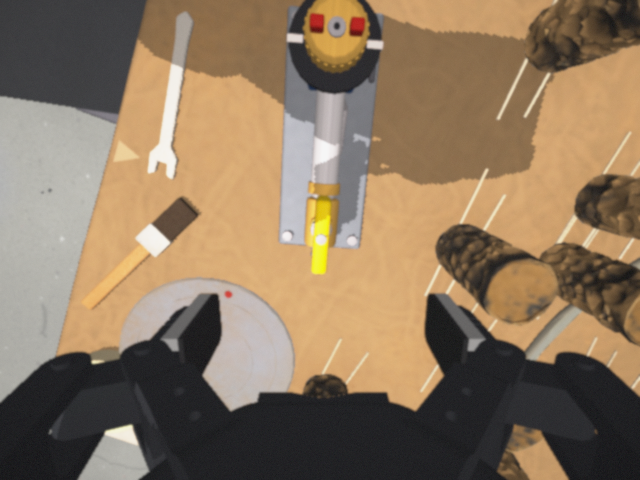

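The last picture shows the wing along the gun at (320,235) and the horns at (317,22) and (357,26). The horns are in line with the marks at (294,37) and (375,44). Handing in.

```bash
python3 -c "
from h import *
p=bot.grab_frame('top')
for l in ['paint_tin','mixing_cup','pigment_pot']:
    for d in bot.pinpoint(p,l)[:1]: print(l,atz(p,d['at'],0).round(3))
print(bot.job_done())"
```

```text
paint_tin [0.373 0.331 0.   ]
mixing_cup [0.377 0.135 0.   ]
pigment_pot [0.382 0.191 0.   ]
the job is handed in; nothing more can be done
None
```

The spray gun is set up and the job is handed in, at about 14 s of the 58 s allowed. I turned the air cap first, by about 0.97 rad clockwise, then turned the air cock anticlockwise to its stop, then released it and raised the gripper clear.

- **Air cap:** at the end the horns measured 0.286 rad and the white marks 0.285 rad, so they line up.
- **Air cock:** the wing measured 1.855 rad, against about 1.857 rad expected at the stop. The turning moment rose from 0.17 to 0.98 N m there, and the fingers slipped slightly past the wing.
- **Disagreement:** the wing started at about 0.43 rad, where the off position should have measured about 0.36. It therefore turned about 1.42 rad rather than the full 1.5. I take this to mean it began slightly open, and the final angle and the moment both point to the stop.
- **Vessels:** the tin, cup and pot measured within 4 mm of their first readings, which is within the camera's error. The robot went nowhere near them.

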